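# Lock a quarter-turn T-nut against the sprung stop in a drill-table slot

## Robot

A 6-joint arm with a two-finger parallel gripper is mounted at the origin on the work surface. World frame = base frame: x ahead of the robot, y to its left, z up, the work surface at z = 0. Lengths are in m, angles in rad, forces in N, time in s.
With the tool pointing down it reaches from about 0.425 to 0.95 m from the base axis. Payload 3.5 kg.
Tool frame: the origin (TCP) lies midway between the tips of the shut fingers; the grasp point (between the pads) lies ctrl.grasp_offset behind it (ctrl.grasp_offset is the distance from the TCP to the grasp point, in m); x points along the fingers, y is the direction in which the jaws open and shut, and the axes are right-handed (so a half turn about x gives the same grasp; the last joint's range is limited). The gripper opens to 85 mm and grips with 20 to 120 N. Pads are 22 mm wide; open, the fingers measure 114 mm over their backs; the gripper's body (76 mm by 85 mm) begins 54 mm behind the grasp point. The pads swing forward as they close: fully open they stand 13 mm farther back than shut.
Start: joints at [1.065, 0.286, 1.577, -0, 1.279, -0.15], TCP at [0.235, 0.633, 0.231] pointing down, gripper open.
Joint ranges: [-2.77, 2.77], [-0.9, 2.22], [0.21, 2.48], [-1.53, 4.67], [0.24, 2.81], [-2.84, 2.84]. Speed limits (rad/s): [2.79, 2.79, 3.14, 3.14, 3.14, 3.14].

## Interface

Orientations are given as a unit quaternion [x, y, z, w].
In Python, from plant import readout, read_camera, sign_off, ctrl gives the robot as it stands.
- The arm moves only by the tool drive_tool, never from a script. Its argument "steps" is a list of rows, each a list of 5 numbers: the shift along the tool's x, y, z in cm, then the turn about the tool's x in degrees, then the opening, from 0 (shut) to 1 (fully open). A call has 1 to 10 rows; each row shifts and turns the commanded pose from where the row before left it, along the tool's axes as they then stand; what a row does not reach is not made up. A row lasts 1/10 s, in which the tool goes at most 50 mm and 8.59 degrees, less where a joint would pass 70% of its speed; a pose out of reach is approached as far as the arm can. A call is refused whole if a number of a shift passes 5 or a number of a turn 8.59, either way. A call with a gripper value outside its range is refused whole. The fingers move at their own pace and stop on an object; "force" is the grip in N (left out, the last holds). Time passes only in rows, so rows that do not move let the fingers close. It gives the time, the measured TCP pose, the force and the opening at its end, in the units of the state.
- readout.get_state(): the state, without advancing time (a new reading comes with each control period).
- read_camera(name): name is "scene" or "top"; returns a dict with "frame" (480x640x3 uint8, red, green, blue), "vertical_fov" (degrees; the focal length in pixels is half the picture's height over the tangent of half this angle, whatever the lens; pixels are square), "cx", "cy" (the principal point, pixels), "k1" (the pictures are not rectified: a ray, as slopes to the right and down, at radius r is drawn at 1 + k1 r^2 times it, then the intrinsics apply), "eye" and "orientation" of the camera in the world. Camera axes: x right, y up, looking along -z (the intrinsics and any distortion apply to the point x, -y, -z); pixel columns grow to the right and rows downward; lengths in m; the calibration is good to about 2 mm. A picture is of the moment at which its call begins. There is no depth.
- sign_off(): hands the job in, once; it reports no verdict.
The state is a dict: "time": time; "qpos": joint angles; "dq": joint speeds; "joint_efforts": joint torques, N m; "eef_pos": TCP position; "tcp_rot": TCP orientation; "contact_force": force on the tool from outside, world axes, zero at the start; "wrist_torque": the same for the moment, N m; "opening": opening from 0.0 (shut) to 1.0 (fully open).
Only numpy, scipy, OpenCV 4.12 (cv2) and the standard library are available. Lean on these libraries where they do the work, as an engineer would, in place of code of your own. Each camera call takes 0.05 s, during which the arm holds its last target. There are 200 camera calls.

## Task

Take the T-nut with the flat bar handle out of the wooden stand and drop its head through the mouth of the slot in the grey drill table, towards its open end, with the bar in line with the slot. Slide it gently along the slot, towards the end closed by a small steel strap, until its head finds the hidden sprung plunger and pushes it in a few millimetres (about 3), and without backing off turn the nut a quarter turn either way, so that the head is locked across under the slot's lips and the plunger springs back out beside it. Let go and leave it seated upright there; do not bottom the plunger or force the nut, and leave the other hold-downs and the loose tools where they are.

Things in the scene. Friction and masses are not known exactly. Their poses are not given: they have to be found in the camera images.
- nut: Steel T-nut to fit, 0.13 kg. Origin: centre of the head's underside; z up the stem. Hammer head 28 mm along x, 12 along y, 9 high, edges rounded; stem 11 diameter to z 18.5; round flange 30 diameter, z 18.5 to 22.5; neck 12 diameter to the bar handle. Starts upright in any one of the stand's pockets, flange on the stand's top, bar along the stand.
- nut_bar (a point): Centre of the nut's flat bar handle, 46 mm above the nut's origin. Bar 36 mm along the nut's x, 12 thick along y, 24 high (nut z 34 to 58), in line with the head below. Grip it across the 12 mm.
- stand: Fixed wooden stand, 190 mm along x, 50 along y, 24 high; origin under its centre. Three pockets 34 x 17 mm, 20 deep, at x = -65, 0 and +65 mm; which hold-down stands in which differs from start to start.
- plate: Fixed grey cast drill table, 170 mm along x, 220 along y, top 32 above its underside; origin: centre of the underside. One T-slot along y at x = 0: mouth 14.5 mm wide, lips 8 thick, below them a closed cavity 34 wide, 16 deep (z 8 to 24), y -98 to +98. Fitted, the nut's flange rests on the top, its origin 13.5 above the plate's, its head 1.5 below the lips.
- slot_start (a point): Point on the slot's centre line, level with the plate's top, at plate y = -50 mm: always free to drop the nut in. Slide from here to plate +y, the end that a steel strap 60 x 16 x 3 mm closes on top. The plunger's flat nose faces -y in the cavity, anywhere at y = 5 to 50 mm: different each time, unmeasured, scarcely visible, so feel for it.
- plunger (a joint): How far the plunger is pushed in towards plate +y, m: 0 out, 0.009 hard on its end (never go to 8 mm). 2 N starts it, then 0.7 N more per mm, besides rubbing (1 to 3 N; more if the flange is pressed down). The head's end, 14 mm from the nut's axis, pushes it; turning there pushes it 1.2 mm more at 23 degrees, then lets it out; after a quarter turn the head reaches only 6 mm and the plunger is free.
- knob_bolt: Another hold-down in the stand, with a round knob 32 mm across: leave it alone. Origin under its foot.
- hex_bolt: Another hold-down in the stand, with a six-sided head 25 mm across: leave it alone. Origin under its foot.
- wrench: Steel wrench 170 mm long lying on the bench: leave it.
- screwdriver: Screwdriver 190 mm long lying on the bench: leave it.
- offcut: Wood offcut 110 x 75 x 22 mm: leave it.
- pliers: Steel pliers about 155 mm long, 14 high: leave them.
- washer: Steel washer 32 mm across, 4 thick: leave it.
- oil_can: Green can, 60 mm diameter, 95 high: leave it.
There are look-alikes about, which are no part of the job. What is shaped like the nut but yellow is not meant.

How it is judged:
On the way, in this order (a step that is already met when the one before it is completed fails the run):
1. the nut's head is through the mouth of the slot, in line with it, flange down on the plate within 3.5 mm (z of nut in the frame of plate between 0.01 and 0.017 m and x of nut in the frame of plate between -0.004 and 0.004 m and y of nut in the frame of plate between -0.09 and 0.06 m and angle between the x axis of nut and the y axis of plate, either way round below 0.2 rad), for 0.2 s.
2. still in line with the slot, the nut's head holds the plunger pushed in 1.2 to 6.5 mm (all of step 1 and value of joint plunger between 0.0012 and 0.0065 m), for 0.3 s.
3. the nut is turned more than 34 degrees with the plunger still pushed in at least 0.8 mm (z of nut in the frame of plate between 0.01 and 0.017 m and x of nut in the frame of plate between -0.004 and 0.004 m and y of nut in the frame of plate between -0.09 and 0.06 m and angle between the x axis of nut and the y axis of plate, either way round above 0.6 rad and value of joint plunger above 0.0008 m).
4. the head is across the slot within 15 degrees and the plunger has sprung back out (z of nut in the frame of plate between 0.01 and 0.017 m and x of nut in the frame of plate between -0.004 and 0.004 m and y of nut in the frame of plate between -0.09 and 0.06 m and angle between the x axis of nut and the y axis of plate, either way round above 1.31 rad and value of joint plunger below 0.0007 m), for 0.2 s.
At the end, for the whole second after the job is handed in: The nut stands at rest and upright (within 7 degrees) in the slot, flange down on the plate (within 3.5 mm), on the slot's centre line (within 4 mm), head and bar across the slot within 15 degrees, in the slot's length (plate y -90 to +60 mm), plunger sprung out (under 0.7 mm) (all of step 4 and angle between nut's own z axis and vertical below 0.12 rad and linear speed of nut below 0.01 m/s); the robot touches nothing.
It fails at once if the plunger is pushed in 8 mm or more (value of joint plunger above 0.008 m).
It fails at once if the nut is forced against the plate with more than 40 N (contact force between nut and plate above 40 N).
It fails at once if another hold-down or a loose thing on the bench is moved more than 20 mm (distance of any of knob_bolt, hex_bolt, wrench, screwdriver, offcut, pliers, washer, oil_can from where it was at the start of the episode above 0.02 m).
It also fails if it takes over 61 s, if anything falls off the work surface, if the arm or the gripper's body presses on something with over 40 N, if the wrist force passes 120 N, or if a joint passes its speed limit or range.

## Working session

There is one attempt and no reset: what is moved stays moved. The work goes in short steps, Python scripts to look and compute and a tool call to move; the robot and the scene stay as the last step left them, time stands still between calls to the robot, and variables do not carry over. Pictures are saved under pics/ and viewed, about 8 in all and at most 12, crops included, and the job is handed in when it is done.

Besides the shell and the picture viewer there is one more tool, called after "Request:" by a JSON object that holds its "api" and its "payload". drive_tool: Moves the arm, as the interface text tells. Its arguments: {"type":"object","properties":{"steps":{"type":"array","items":{"type":"array","items":{"type":"number"}}},"force":{"type":"number"}},"required":["steps"]}

```bash
mkdir -p pics; cat > h.py <<'E'
import numpy as np, cv2
from scipy.spatial.transform import Rotation as R
from plant import readout, read_camera, sign_off, ctrl
def cam(n):
    c=read_camera(n); c['f']=240/np.tan(np.radians(c['vertical_fov'])/2); return c
def ray(c,u,v):
    K=np.array([[c['f'],0,c['cx']],[0,c['f'],c['cy']],[0,0,1]])
    p=np.array([(u-c['cx'])/c['f'],(v-c['cy'])/c['f']]); q=p.copy()
    for _ in range(30): q=p/(1+c['k1']*(q@q))
    return R.from_quat(c['orientation']).apply([q[0],-q[1],-1])
def onz(c,u,v,z):
    d=ray(c,u,v); e=np.array(c['eye']); return e+d*(z-e[2])/d[2]
def proj(c,P):
    l=R.from_quat(c['orientation']).inv().apply(np.array(P)-c['eye']); q=np.array([l[0],-l[1]])/-l[2]
    q=q*(1+c['k1']*(q@q)); return q*c['f']+[c['cx'],c['cy']]
def save(n,im): cv2.imwrite('pics/'+n,cv2.cvtColor(im,cv2.COLOR_RGB2BGR))
E
python3 - <<'E'
from h import *
for n in('scene','top'):
    c=cam(n); save(n+'0.png',c['frame']); print(n,c['f'],c['cx'],c['cy'],c['k1'],c['eye'],c['orientation'])
print(readout.get_state(), ctrl.grasp_offset)
E
```

```text
scene 599.6269362587383 314.0495574357609 243.7596601302851 -0.04213895042883564 [ 1.23480218 -0.35538032  0.98372752] [0.28072301 0.17655986 0.48771725 0.80755996]
top 516.3492118130135 311.2066395784233 243.5585386244474 -0.11385516853622696 [ 4.93702575e-01 -3.47960909e-04  1.19130170e+00] [-0.01571134  0.02566767  0.71322259 -0.70029127]
{'time': 0.1, 'qpos': array([ 1.06499706e+00,  2.87095006e-01,  1.57804230e+00,  2.46759169e-06,
        1.27857332e+00, -1.49991260e-01]), 'dq': array([-0.00049252, -0.00171477, -0.00295409,  0.00017348,  0.00183455,
        0.00079923]), 'joint_efforts': array([ 7.71551677e-04, -4.07289970e+01, -2.93702531e+01, -1.29740974e-04,
        3.40536208e-03, -1.63365854e-05]), 'eef_pos': array([0.23481111, 0.63221078, 0.2300672 ]), 'tcp_rot': array([ 0.12442613,  0.69618787, -0.12584343,  0.69570397]), 'contact_force': array([-0.11704479, -0.47685732, -1.31716564]), 'wrist_torque': array([ 0.03801562,  0.00891036, -0.03157131]), 'opening': 0.9995860697059985} 0.0187
```

View pics/scene0.png

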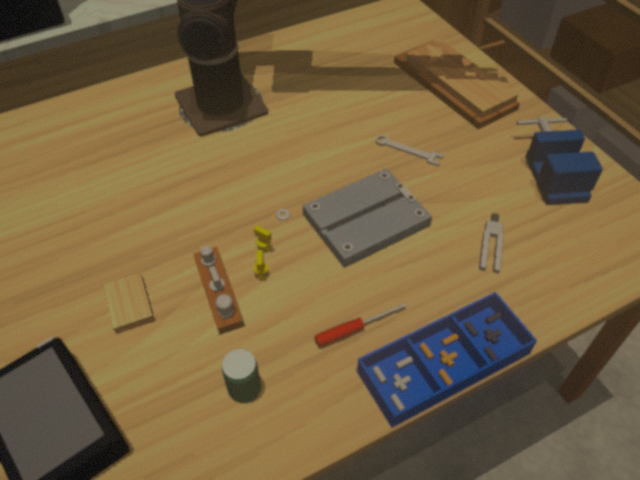

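View pics/top0.png

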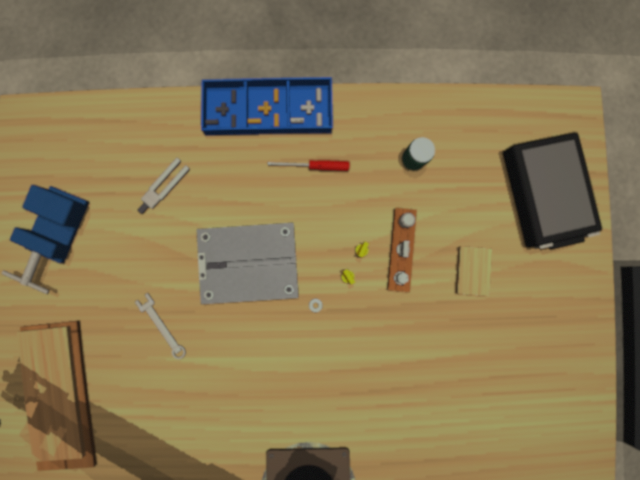

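Top picture: candidates for the nut are the bar-shaped piece mid-stand (404,250), the round pieces (407,220) and (401,278), which are the other hold-downs, and the yellow look-alikes (362,249) and (347,276). My choice is (404,250). The strap is at (201,265), on the world +y side.

```bash
cat > m.py <<'E'
from h import *
c=cam('top'); im=c['frame']; hsv=cv2.cvtColor(im,cv2.COLOR_RGB2HSV)
def rect(mask,box,z,name):
    x0,y0,x1,y1=box; m=np.zeros_like(mask); m[y0:y1,x0:x1]=mask[y0:y1,x0:x1]
    k=np.ones((3,3),np.uint8); m=cv2.morphologyEx(m,cv2.MORPH_CLOSE,k,iterations=2)
    cs=max(cv2.findContours(m,0,2)[0],key=cv2.contourArea)
    P=np.array([onz(c,u+0.0,v+0.0,z)[:2] for u,v in cs[:,0]]).astype(np.float32)
    r=cv2.minAreaRect(P*1000); print(name,cv2.contourArea(cs),r); return r
grey=(((hsv[...,1]<60)&(hsv[...,2]>60))*255).astype(np.uint8)
rect(grey,(185,210,312,315),.032,'plate')
b=(((hsv[...,0]<12)&(hsv[...,1]>110)|(hsv[...,1]<60))*255).astype(np.uint8)
rect(b,(382,200,425,300),.024,'stand')
rect(grey,(392,236,416,264),.082,'nut')
print(hsv[250,400:410].tolist(),hsv[263,395:410:3].tolist(),hsv[240,220:260:20].tolist())
for n,(u,v,z) in dict(nut=(404,250,.082),strap=(201,265,.035),slotL=(230,265,.032),slotR=(292,260,.032)).items(): print(n,onz(c,u,v,z))
s=cam('scene')
a=cv2.resize(im[205:310,385:425],None,fx=5,fy=5,interpolation=2); 
d=cv2.resize(s['frame'][235:340,185:275],None,fx=5,fy=5,interpolation=2)
save('crop1.png',np.hstack([a,d]))
E
python3 m.py
```

```text
plate 7129.5 ((520.6954956054688, 128.34095764160156), (168.85008239746094, 219.14019775390625), 2.8370916843414307)
stand 142.0 ((613.1414184570312, -237.45635986328125), (32.52684020996094, 29.878292083740234), 89.08316802978516)
nut 126.5 ((544.4043579101562, -213.93942260742188), (24.041553497314453, 32.63337707519531), 88.30689239501953)
[[25, 28, 99], [23, 31, 73], [22, 35, 81], [25, 29, 115], [32, 24, 146], [34, 25, 161], [30, 27, 162], [25, 31, 157], [20, 45, 146], [14, 87, 140]] [[12, 173, 143], [12, 173, 133], [12, 172, 141], [12, 171, 142], [13, 175, 141]] [[26, 16, 124], [23, 16, 126]]
nut [ 0.54100496 -0.21711259  0.082     ]
strap [0.51755151 0.23088266 0.035     ]
slotL [0.5165199  0.16594898 0.032     ]
slotR [0.52529429 0.02648393 0.032     ]
```

View pics/crop1.png

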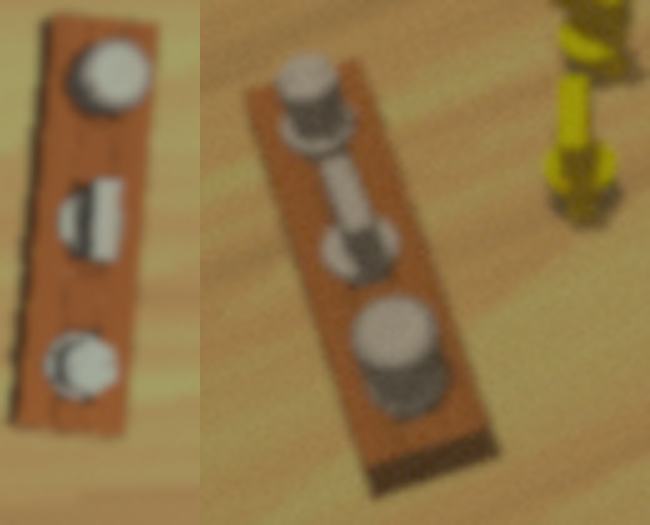

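The crop confirms it: the grey bar handle is in the middle pocket, with its bar top centred at about px (406.6,249) and lying along the stand. The others are a knob and a hex head.

```bash
cat >> h.py <<'E'
def plan(target,jaw):
    """remaining turn (deg about tool x) then tool shift (cm) to TCP target, jaw=world yaw(deg) of tool y mod 180"""
    s=readout.get_state(); r=R.from_quat(s['tcp_rot']); M=r.as_matrix()
    cur=np.degrees(np.arctan2(M[1,1],M[0,1])); d=(jaw-cur+90)%180-90
    # tool x down: world yaw +d == turn -d about x
    r2=r*R.from_euler('x',-d,degrees=True)
    print('x axis',M[:,0].round(4),'jaw',round(cur,2),'pos',np.array(s['eef_pos']).round(4),'q6',round(s['qpos'][5],3))
    print('turn',round(-d,2),'shift after turn cm',(r2.inv().apply(np.array(target)-s['eef_pos'])*100).round(2),'shift before',(r.inv().apply(np.array(target)-s['eef_pos'])*100).round(2))
    print('F',np.array(s['contact_force']).round(2),'T',np.array(s['wrist_torque']).round(3),'open',round(s['opening'],3),'t',s['time'])
E
cat > m2.py <<'E'
from h import *
c=cam('top'); im=c['frame']; hsv=cv2.cvtColor(im,cv2.COLOR_RGB2HSV)
big=cv2.resize(im[205:310,375:430],None,fx=5,fy=5,interpolation=2); H=cv2.cvtColor(big,cv2.COLOR_RGB2HSV)
def rc(m,z,n,x0=375,y0=205):
    m=(m*255).astype(np.uint8)
    cs=max(cv2.findContours(m,0,2)[0],key=cv2.contourArea)
    P=np.array([onz(c,x0+(u+.5)/5-.5,y0+(v+.5)/5-.5,z)[:2] for u,v in cs[:,0]]).astype(np.float32)
    r=cv2.minAreaRect(P*1000);print(n,np.round(r[0],1),np.round(r[1],1),round(r[2],1))
rc(((H[...,0]<16)&(H[...,1]>120)&(H[...,2]>100)),.024,'stand')
m=(H[...,1]<75)&(H[...,2]>115); m[:165]=0; m[275:]=0; rc(m,.0635,'nutbar')
big=cv2.resize(im[215:310,190:305],None,fx=5,fy=5,interpolation=2); g=cv2.cvtColor(big,cv2.COLOR_RGB2HSV)
rc(cv2.morphologyEx(((g[...,1]<60)*255).astype(np.uint8),cv2.MORPH_CLOSE,np.ones((25,25)))>0,.032,'plate',190,215)
# slot: dark minimum per column
G=cv2.cvtColor(im,cv2.COLOR_RGB2GRAY).astype(float); Q=[]
for u in range(212,292,4):
    col=255-G[252:276,u]; w=np.clip(col-np.median(col)-12,0,None)
    if w.sum()>5: Q.append([*onz(c,u,252+(w*np.arange(24)).sum()/w.sum(),.032)[:2],(w>0).sum()])
print(np.round(Q,4).tolist())
save('plate.png',cv2.resize(im[215:310,190:305],None,fx=6,fy=6,interpolation=2))
plan([.53,-.217,.15],0)
E
python3 m2.py
```

```text
stand [ 544.5 -224.1] [ 51.5 189.2] 83.2
nutbar [ 544.8 -225. ] [12.9 36.2] 88.3
plate [520.7 128.2] [169.2 219.6] 2.8
[[0.5175, 0.2066, 7.0], [0.5172, 0.1975, 8.0], [0.5172, 0.1885, 8.0], [0.5189, 0.1795, 8.0], [0.5247, 0.1704, 2.0], [0.5264, 0.1433, 2.0], [0.5264, 0.1343, 2.0], [0.528, 0.1163, 2.0], [0.5281, 0.1073, 2.0], [0.528, 0.0983, 2.0], [0.5299, 0.0803, 2.0], [0.5296, 0.0713, 2.0], [0.5295, 0.0623, 2.0], [0.5311, 0.0533, 2.0], [0.5314, 0.0443, 2.0], [0.5314, 0.0354, 2.0]]
x axis [-6.e-04 -1.e-03 -1.e+00] jaw 69.61 pos [0.2349 0.6325 0.2306] q6 -0.15
turn 69.61 shift after turn cm [ 8.13 29.51 84.94] shift before [  8.13 -69.34  57.25]
F [ 0.39 -0.52 -0.47] T [ 0.019  0.019 -0.035] open 1.001 t 0.25
```

View pics/plate.png

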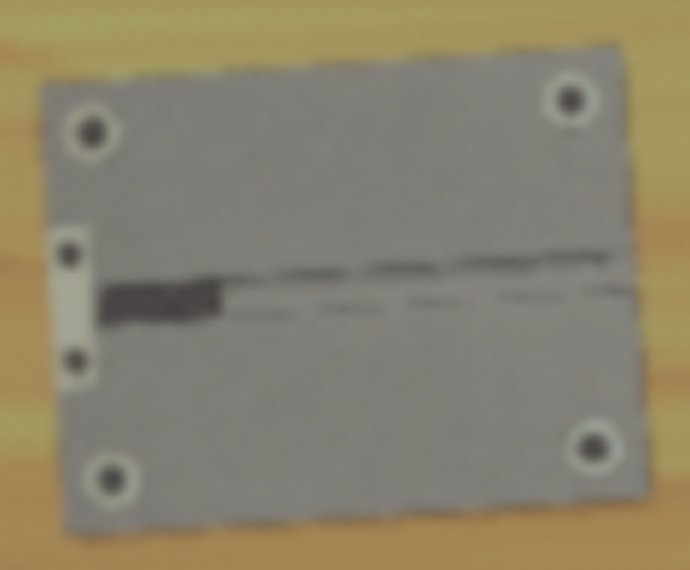

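Plate centre (0.5207,0.1282), yaw 2.8°; the slot's measured dark edges agree with that centre line. slot_start comes to about (0.523,0.078). Nut at (0.545,-0.225), agreeing with the stand's centre. Moving over the nut.

Request:
{"api": "drive_tool", "payload": {"steps": [[0, 0, 0, -7.7, 1], [0, 0, 0, -7.7, 1], [0, -2, 4.5, 0, 1], [0, -2, 4.5, 0, 1], [0, -2, 4.5, 0, 1], [0, -2, 4.5, 0, 1], [0, -2, 4.5, 0, 1], [0, -2, 4.5, 0, 1], [0, -2, 4.5, 0, 1], [0, -2, 4.5, 0, 1]]}}

```text
time: 1.25
eef_pos: [0.5813, 0.4408, 0.2312]
tcp_rot: [0.031, 0.706, -0.031, 0.706]
contact_force: [0.1, 0.7, -0.1]
opening: 1.0
```

Request:
{"api": "drive_tool", "payload": {"steps": [[0, -4.8, 0.2, 0, 1], [0, -4.8, 0.2, 0, 1], [0, -4.8, 0.2, 0, 1], [0, -4.8, 0.2, 0, 1], [0, -4.8, 0.2, 0, 1], [0, -4.8, 0.2, 0, 1], [0, -4.8, 0.2, 0, 1], [0, -4.8, 0.2, 0, 1], [0, -4.8, 0.2, 0, 1], [0, -4.8, 0.2, 0, 1]]}}

```text
time: 2.25
eef_pos: [0.5576, -0.0397, 0.2315]
tcp_rot: [0.031, 0.706, -0.031, 0.707]
contact_force: [0.5, -0.4, -0.6]
opening: 0.998
```

Request:
{"api": "drive_tool", "payload": {"steps": [[1.5, -4.5, 0, 0, 0.5], [1.5, -4.5, 0, 0, 0.5], [1.5, -4.5, 0, 0, 0.5], [1.5, -4.5, 0, 0, 0.5], [0, 0, 0, 0, 0.5], [0, 0, 0, 0, 0.5]]}}

```text
time: 2.85
eef_pos: [0.5418, -0.2179, 0.1706]
tcp_rot: [0.032, 0.707, -0.031, 0.706]
contact_force: [-0.1, -0.2, 0.6]
opening: 0.499
```

```bash
python3 -c "
from h import *
plan([.545,-.225,.037],85)
c=cam('scene'); save('hov.png',cv2.resize(c['frame'][150:340,150:350],None,fx=3,fy=3,interpolation=2))"
```

```text
x axis [-0.0012  0.0012 -1.    ] jaw 84.87 pos [ 0.5418 -0.2179  0.1706] q6 -2.038
turn -0.13 shift after turn cm [13.36 -0.69  0.4 ] shift before [13.36 -0.69  0.4 ]
F [-0.12 -0.22  0.61] T [-0.009  0.029  0.   ] open 0.499 t 2.85
```

View pics/hov.png

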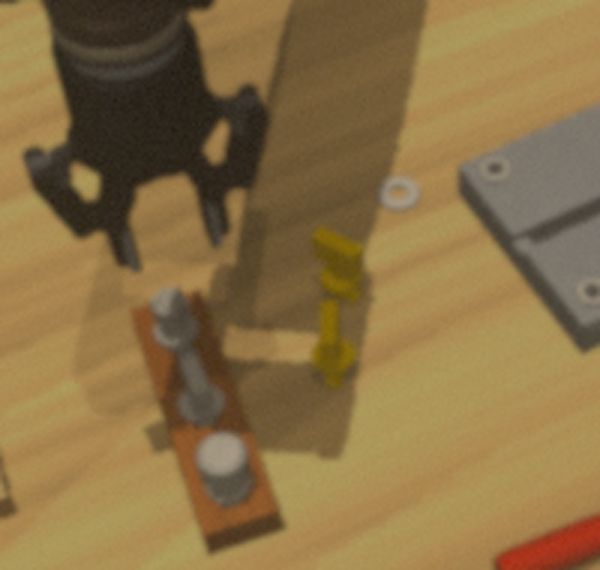

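The gripper hovers over the stand with the jaws across the bar and nothing in the way. I'll descend and grip.

Request:
{"api": "drive_tool", "payload": {"steps": [[2, -0.7, 0.4, 0, 0.5], [4, 0, 0, 0, 0.5], [4, 0, 0, 0, 0.5], [2.4, 0, 0, 0, 0.5], [0.9, 0, 0, 0, 0.5], [0, 0, 0, 0, 0.5], [0, 0, 0, 0, 0.0], [0, 0, 0, 0, 0.0], [0, 0, 0, 0, 0.0], [0, 0, 0, 0, 0.0]], "force": 50}}

```text
time: 3.9
eef_pos: [0.5474, -0.2253, 0.0408]
tcp_rot: [0.03, 0.705, -0.031, 0.708]
contact_force: [0.1, 1.3, 5.8]
opening: 0.131
```

Request:
{"api": "drive_tool", "payload": {"steps": [[0, 0, 0, 0, 0.0], [0, 0, 0, 0, 0.0], [0, 0, 0, 0, 0.0], [0, 0, 0, 0, 0.0]]}}

```text
time: 4.3
eef_pos: [0.5474, -0.2253, 0.0408]
tcp_rot: [0.03, 0.705, -0.031, 0.708]
contact_force: [0.6, 1.1, 6.6]
opening: 0.125
```

```bash
python3 -c "
from h import *
plan([.545,-.225,.15],85)"
```

```text
x axis [ 0.0038 -0.0017 -1.    ] jaw 85.0 pos [ 0.5474 -0.2253  0.0408] q6 -2.046
turn -0.0 shift after turn cm [-1.092e+01 -1.000e-02 -2.000e-01] shift before [-1.092e+01 -1.000e-02 -2.000e-01]
F [0.56 1.09 6.58] T [ 0.147 -0.017  0.024] open 0.125 t 4.3
```

Gripped: the opening of 0.125 fits the 12 mm bar. I'll lift.

Request:
{"api": "drive_tool", "payload": {"steps": [[-1, 0, 0, 0, 0], [-2, 0, 0, 0, 0], [-3, 0, 0, 0, 0], [-3, 0, 0, 0, 0], [-3, 0, 0, 0, 0], [0, 0, 0, 0, 0], [0, 0, 0, 0, 0]]}}

```text
time: 5.0
eef_pos: [0.5456, -0.2245, 0.1587]
tcp_rot: [0.031, 0.706, -0.031, 0.707]
contact_force: [-1.3, 0.5, -3.1]
opening: 0.131
```

```bash
python3 -c "
from h import *
plan([.523,.0783,.15],2.8)
a=cam('scene');b=cam('top'); p=proj(a,readout.get_state()['eef_pos']);q=proj(b,readout.get_state()['eef_pos']);print(p,q)
s=lambda c,p:cv2.resize(c['frame'][int(p[1])-40:int(p[1])+60,int(p[0])-40:int(p[0])+40],None,fx=5,fy=5,interpolation=2)
save('lift.png',np.hstack([s(a,p),s(b,q)]))"
```

```text
x axis [ 6.e-04 -5.e-04 -1.e+00] jaw 85.01 pos [ 0.5456 -0.2245  0.1587] q6 -2.046
turn 82.21 shift after turn cm [  0.85  -0.78 -30.36] shift before [ 0.85 29.97 -4.88]
F [-1.32  0.53 -3.12] T [-0.05  -0.023  0.047] open 0.131 t 5.0
[205.97476348 240.44744423] [414.28177869 246.54013221]
```

View pics/lift.png

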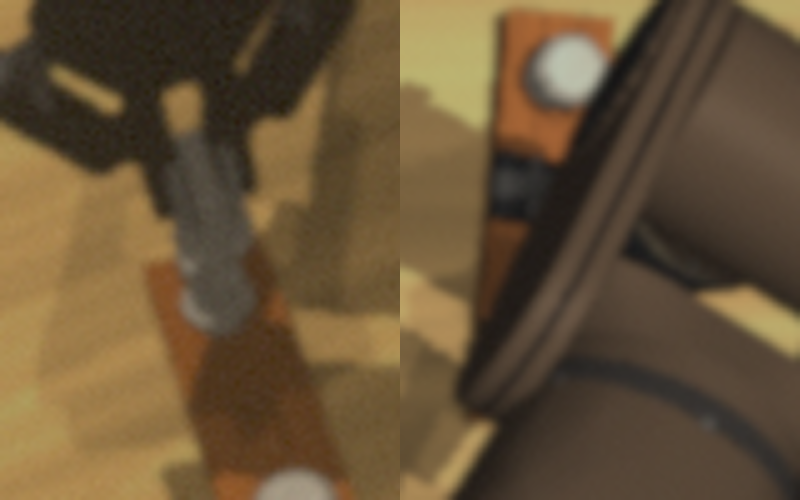

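The nut is held upright with its flange and head clear of the stand. I'll carry it over the slot start and turn it in line.

Request:
{"api": "drive_tool", "payload": {"steps": [[0, 2, -0.4, 0, 0], [0, 4, -0.7, 0, 0], [0, 4.5, -0.7, 0, 0], [0, 4.5, -0.7, 0, 0], [0, 4.5, -0.7, 0, 0], [0, 4.5, -0.7, 0, 0], [0, 4, -0.7, 0, 0], [0, 2, -0.3, 0, 0]]}}

```text
time: 5.9
eef_pos: [0.5205, 0.0824, 0.1564]
tcp_rot: [0.03, 0.708, -0.029, 0.705]
contact_force: [0.0, -0.4, -1.6]
opening: 0.125
```

Request:
{"api": "drive_tool", "payload": {"steps": [[0, 0, 0, 8.2, 0], [0, 0, 0, 8.2, 0], [0, 0, 0, 8.2, 0], [0, 0, 0, 8.2, 0], [0, 0, 0, 8.2, 0], [0, 0, 0, 8.2, 0], [0, 0, 0, 8.2, 0], [0, 0, 0, 8.2, 0], [0, 0, 0, 8.2, 0], [0, 0, 0, 8.2, 0]]}}

```text
time: 6.9
eef_pos: [0.5213, 0.0794, 0.1564]
tcp_rot: [0.487, 0.513, -0.489, 0.511]
contact_force: [-0.2, -0.6, -1.2]
opening: 0.127
```

Request:
{"api": "drive_tool", "payload": {"steps": [[3, 0, 0, 0, 0], [3, 0, 0, 0, 0], [0, 0, 0, 0, 0], [0, 0, 0, 0, 0]]}}

```text
time: 7.3
eef_pos: [0.5216, 0.0791, 0.0971]
tcp_rot: [0.486, 0.514, -0.487, 0.512]
contact_force: [0.4, -0.2, -1.4]
opening: 0.129
```

```bash
python3 -c "
from h import *
plan([.523,.0783,.09],2.8)
s=readout.get_state(); P=np.array(s['eef_pos']); a=cam('scene')
for n,o in dict(tcp=0,flange=-.0353+.0185,head=-.0353).items(): print(n,proj(a,P+[0,0,o])-[270,170])
print('slot ends',proj(a,[.5255,.0285,.032])-[270,170],proj(a,[.523,.0783,.032])-[270,170])
save('hov2.png',cv2.resize(a['frame'][170:270,270:400],None,fx=6,fy=6,interpolation=2))"
```

```text
x axis [-3.6e-03  3.0e-04 -1.0e+00] jaw 3.04 pos [0.5216 0.0791 0.0971] q6 -0.095
turn 0.24 shift after turn cm [0.71 0.14 0.09] shift before [0.71 0.14 0.09]
F [ 0.36 -0.23 -1.39] T [-0.021  0.007  0.04 ] open 0.129 t 7.3
tcp [76.66100769 26.42833282]
flange [76.40743109 32.07237595]
head [76.13409203 38.15059418]
slot ends [55.39735635 57.53021711] [75.68566129 48.24042155]
```

View pics/hov2.png

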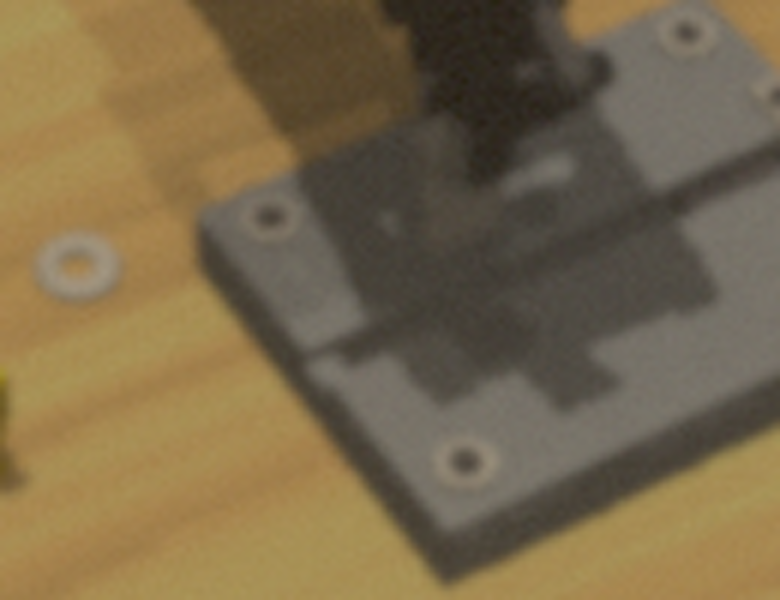

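The nut hangs over the slot mouth, in line with it. Shift 1.4 mm and descend, watching the force; the head would meet the plate top at TCP z ≈0.067.

Request:
{"api": "drive_tool", "payload": {"steps": [[1, 0.14, 0, 0.2, 0], [1, 0, 0, 0, 0], [0.5, 0, 0, 0, 0], [0.2, 0, 0, 0, 0], [0.2, 0, 0, 0, 0], [0.2, 0, 0, 0, 0], [0.2, 0, 0, 0, 0], [0.2, 0, 0, 0, 0], [0, 0, 0, 0, 0]]}}

```text
time: 8.25
eef_pos: [0.5243, 0.0787, 0.0631]
tcp_rot: [0.487, 0.512, -0.488, 0.512]
contact_force: [-0.6, -0.3, -2.2]
opening: 0.129
```

```bash
python3 -c "
from h import *
plan([.523,.0783,.0488],2.8)"
```

```text
x axis [-4.e-04  0.e+00 -1.e+00] jaw 2.81 pos [0.5243 0.0787 0.0631] q6 -0.092
turn 0.01 shift after turn cm [ 1.43 -0.13  0.03] shift before [ 1.43 -0.13  0.03]
F [-0.61 -0.29 -2.18] T [-0.03  -0.032 -0.007] open 0.129 t 8.25
```

Request:
{"api": "drive_tool", "payload": {"steps": [[0.3, -0.1, 0, 0, 0], [0.3, 0, 0, 0, 0], [0.3, 0, 0, 0, 0], [0, 0, 0, 0, 0]]}}

```text
time: 8.65
eef_pos: [0.5238, 0.0786, 0.0541]
tcp_rot: [0.488, 0.512, -0.487, 0.512]
contact_force: [1.6, 0.2, -2.1]
opening: 0.125
```

Request:
{"api": "drive_tool", "payload": {"steps": [[0.2, 0, 0, 0, 0], [0.2, 0, 0, 0, 0], [0, 0, 0, 0, 0]]}}

```text
time: 8.95
eef_pos: [0.5233, 0.0786, 0.0501]
tcp_rot: [0.488, 0.512, -0.488, 0.512]
contact_force: [0.9, -0.3, -2.2]
opening: 0.13
```

Request:
{"api": "drive_tool", "payload": {"steps": [[0.1, 0, 0, 0, 0], [0.1, 0, 0, 0, 0], [0, 0, 0, 0, 0]]}}

```text
time: 9.25
eef_pos: [0.5234, 0.0787, 0.0488]
tcp_rot: [0.487, 0.512, -0.488, 0.512]
contact_force: [-1.2, -1.0, 2.8]
opening: 0.13
```

Request:
{"api": "drive_tool", "payload": {"steps": [[0.1, 0, 0, 0, 0], [0, 0, 0, 0, 0], [0, 0, 0, 0, 0]]}}

```text
time: 9.55
eef_pos: [0.5234, 0.0787, 0.0488]
tcp_rot: [0.487, 0.512, -0.488, 0.512]
contact_force: [-4.1, 0.6, 9.0]
opening: 0.133
```

Flange down at z 0.0488, exactly as predicted. I'll lift off lightly and slide quickly through the zone known to be free.

Request:
{"api": "drive_tool", "payload": {"steps": [[-0.15, 0, 0, 0, 0], [0, 0, 0, 0, 0], [0, 0, 0, 0, 0]]}}

```text
time: 9.85
eef_pos: [0.5234, 0.0787, 0.0489]
tcp_rot: [0.488, 0.512, -0.488, 0.512]
contact_force: [-0.3, 0.2, 0.9]
opening: 0.126
```

Request:
{"api": "drive_tool", "payload": {"steps": [[0, 0, -0.5, 0, 0], [0, 0, -0.5, 0, 0], [0, 0, -0.5, 0, 0], [0, 0, -0.5, 0, 0], [0, 0, -0.5, 0, 0], [0, 0, -0.5, 0, 0], [0, 0, -0.3, 0, 0], [0, 0, -0.2, 0, 0], [0, 0, 0, 0, 0], [0, 0, 0, 0, 0]]}}

```text
time: 10.85
eef_pos: [0.5217, 0.114, 0.0489]
tcp_rot: [0.488, 0.512, -0.487, 0.512]
contact_force: [-0.0, 1.5, 2.4]
opening: 0.124
```

```bash
python3 -c "
from h import *
plan([.5207,.1282,.0488],2.8)"
```

```text
x axis [ 0.      0.0011 -1.    ] jaw 2.78 pos [0.5217 0.114  0.0489] q6 -0.025
turn -0.02 shift after turn cm [ 0.01 -0.03 -1.42] shift before [ 0.01 -0.03 -1.42]
F [-0.01  1.45  2.42] T [0.21  0.042 0.032] open 0.124 t 10.85
```

Request:
{"api": "drive_tool", "payload": {"steps": [[-0.05, 0, -0.1, 0, 0], [0, 0, -0.1, 0, 0], [0, 0, -0.1, 0, 0], [0, 0, -0.1, 0, 0], [0, 0, 0, 0, 0]]}}

```text
time: 11.35
eef_pos: [0.5214, 0.1177, 0.0491]
tcp_rot: [0.488, 0.512, -0.488, 0.512]
contact_force: [1.1, 0.4, -2.3]
opening: 0.13
```

Request:
{"api": "drive_tool", "payload": {"steps": [[0, 0, -0.1, 0, 0], [0, 0, -0.1, 0, 0], [0, 0, -0.1, 0, 0], [0, 0, -0.1, 0, 0], [0, 0, 0, 0, 0]]}}

```text
time: 11.85
eef_pos: [0.5212, 0.1218, 0.0493]
tcp_rot: [0.488, 0.512, -0.488, 0.512]
contact_force: [1.3, -0.8, -2.3]
opening: 0.13
```

Request:
{"api": "drive_tool", "payload": {"steps": [[0, 0, -0.1, 0, 0], [0, 0, -0.1, 0, 0], [0, 0, -0.1, 0, 0], [0, 0, -0.1, 0, 0], [0, 0, 0, 0, 0]]}}

```text
time: 12.35
eef_pos: [0.521, 0.1257, 0.0493]
tcp_rot: [0.488, 0.512, -0.488, 0.512]
contact_force: [0.1, -0.1, -1.4]
opening: 0.124
```

Request:
{"api": "drive_tool", "payload": {"steps": [[0, 0, -0.1, 0, 0], [0, 0, -0.1, 0, 0], [0, 0, -0.1, 0, 0], [0, 0, -0.1, 0, 0], [0, 0, 0, 0, 0]]}}

```text
time: 12.85
eef_pos: [0.5208, 0.1297, 0.0493]
tcp_rot: [0.488, 0.512, -0.488, 0.512]
contact_force: [-0.1, -0.1, -1.1]
opening: 0.129
```

Request:
{"api": "drive_tool", "payload": {"steps": [[0, 0, -0.1, 0, 0], [0, 0, -0.1, 0, 0], [0, 0, -0.1, 0, 0], [0, 0, -0.1, 0, 0], [0, 0, 0, 0, 0]]}}

```text
time: 13.35
eef_pos: [0.5207, 0.1337, 0.0493]
tcp_rot: [0.488, 0.512, -0.488, 0.512]
contact_force: [0.8, 0.0, -2.0]
opening: 0.128
```

Request:
{"api": "drive_tool", "payload": {"steps": [[0, 0, -0.1, 0, 0], [0, 0, -0.1, 0, 0], [0, 0, -0.1, 0, 0], [0, 0, -0.1, 0, 0], [0, 0, 0, 0, 0]]}}

```text
time: 13.85
eef_pos: [0.5205, 0.1377, 0.0493]
tcp_rot: [0.488, 0.512, -0.488, 0.512]
contact_force: [0.8, -0.2, -1.1]
opening: 0.129
```

Request:
{"api": "drive_tool", "payload": {"steps": [[0, 0, -0.1, 0, 0], [0, 0, -0.1, 0, 0], [0, 0, -0.1, 0, 0], [0, 0, -0.1, 0, 0], [0, 0, 0, 0, 0]]}}

```text
time: 14.35
eef_pos: [0.5203, 0.1417, 0.0493]
tcp_rot: [0.488, 0.512, -0.488, 0.512]
contact_force: [-0.4, -0.3, -0.8]
opening: 0.131
```

Request:
{"api": "drive_tool", "payload": {"steps": [[0, 0, -0.1, 0, 0], [0, 0, -0.1, 0, 0], [0, 0, -0.1, 0, 0], [0, 0, -0.1, 0, 0], [0, 0, 0, 0, 0]]}}

```text
time: 14.85
eef_pos: [0.5201, 0.1457, 0.0493]
tcp_rot: [0.488, 0.512, -0.488, 0.512]
contact_force: [-0.3, 0.1, -1.2]
opening: 0.131
```

Request:
{"api": "drive_tool", "payload": {"steps": [[0, 0, -0.1, 0, 0], [0, 0, -0.1, 0, 0], [0, 0, -0.1, 0, 0], [0, 0, -0.1, 0, 0], [0, 0, 0, 0, 0]]}}

```text
time: 15.35
eef_pos: [0.52, 0.1497, 0.0493]
tcp_rot: [0.488, 0.512, -0.488, 0.512]
contact_force: [-0.2, 0.5, -0.8]
opening: 0.123
```

Request:
{"api": "drive_tool", "payload": {"steps": [[0, 0, -0.1, 0, 0], [0, 0, -0.1, 0, 0], [0, 0, -0.1, 0, 0], [0, 0, -0.1, 0, 0], [0, 0, 0, 0, 0]]}}

```text
time: 15.85
eef_pos: [0.5197, 0.1537, 0.0493]
tcp_rot: [0.488, 0.512, -0.488, 0.512]
contact_force: [0.1, -0.1, -2.0]
opening: 0.133
```

Request:
{"api": "drive_tool", "payload": {"steps": [[0, 0, -0.1, 0, 0], [0, 0, -0.1, 0, 0], [0, 0, -0.1, 0, 0], [0, 0, -0.1, 0, 0], [0, 0, 0, 0, 0]]}}

```text
time: 16.35
eef_pos: [0.5195, 0.1576, 0.0493]
tcp_rot: [0.488, 0.512, -0.488, 0.512]
contact_force: [-0.3, -0.4, -1.8]
opening: 0.132
```

Request:
{"api": "drive_tool", "payload": {"steps": [[0, 0, -0.1, 0, 0], [0, 0, -0.1, 0, 0], [0, 0, -0.1, 0, 0], [0, 0, -0.1, 0, 0], [0, 0, 0, 0, 0]]}}

```text
time: 16.85
eef_pos: [0.5193, 0.1616, 0.0493]
tcp_rot: [0.488, 0.512, -0.488, 0.512]
contact_force: [-0.3, -0.7, -1.7]
opening: 0.132
```

Request:
{"api": "drive_tool", "payload": {"steps": [[0, 0, -0.1, 0, 0], [0, 0, -0.1, 0, 0], [0, 0, -0.1, 0, 0], [0, 0, 0, 0, 0]]}}

```text
time: 17.25
eef_pos: [0.5193, 0.1642, 0.0494]
tcp_rot: [0.487, 0.512, -0.488, 0.513]
contact_force: [0.3, -1.8, -1.9]
opening: 0.133
```

```bash
python3 -c "
from h import *
plan([.519,.165,.0488],2.8)"
```

```text
x axis [-0.    -0.001 -1.   ] jaw 2.85 pos [0.5193 0.1642 0.0494] q6 0.071
turn 0.05 shift after turn cm [ 0.06 -0.02 -0.08] shift before [ 0.06 -0.02 -0.08]
F [ 0.27 -1.81 -1.87] T [-0.349  0.009 -0.056] open 0.133 t 17.25
```

Contact felt: Fy -1.8 N, the moment has changed, and the TCP lags about 0.4 mm. I'll push on in small steps.

Request:
{"api": "drive_tool", "payload": {"steps": [[0, 0, -0.1, 0, 0], [0, 0, 0, 0, 0]]}}

```text
time: 17.45
eef_pos: [0.5192, 0.1652, 0.0493]
tcp_rot: [0.487, 0.512, -0.488, 0.512]
contact_force: [-0.4, -2.5, 0.1]
opening: 0.131
```

```bash
python3 -c "
from h import *
plan([.519,.165,.0488],2.8)"
```

```text
x axis [-1.e-04 -8.e-04 -1.e+00] jaw 2.83 pos [0.5192 0.1652 0.0493] q6 0.073
turn 0.03 shift after turn cm [ 0.05 -0.02  0.02] shift before [ 0.05 -0.02  0.02]
F [-0.44 -2.55  0.1 ] T [-0.533  0.032 -0.012] open 0.131 t 17.45
```

Request:
{"api": "drive_tool", "payload": {"steps": [[0, 0, -0.1, 0, 0], [0, 0, -0.1, 0, 0], [0, 0, 0, 0, 0]]}}

```text
time: 17.75
eef_pos: [0.5191, 0.1672, 0.0494]
tcp_rot: [0.487, 0.512, -0.488, 0.512]
contact_force: [0.1, -4.1, -0.1]
opening: 0.131
```

```bash
python3 -c "
from h import *
plan([.519,.165,.0488],2.8)"
```

```text
x axis [-0.e+00 -8.e-04 -1.e+00] jaw 2.84 pos [0.5191 0.1672 0.0494] q6 0.077
turn 0.04 shift after turn cm [ 0.06 -0.02  0.22] shift before [ 0.06 -0.02  0.22]
F [ 0.11 -4.07 -0.11] T [-0.866  0.067  0.013] open 0.131 t 17.75
```

About 4.1 N and roughly 3 mm past contact, and both put the plunger near 3 mm in. Hold, then turn 40° and check.

Request:
{"api": "drive_tool", "payload": {"steps": [[0, 0, 0, 0, 0], [0, 0, 0, 0, 0], [0, 0, 0, -6, 0], [0, 0, 0, -6, 0], [0, 0, 0, -7, 0], [0, 0, 0, -7, 0], [0, 0, 0, -7, 0], [0, 0, 0, -7, 0], [0, 0, 0, 0, 0]]}}

```text
time: 18.65
eef_pos: [0.5201, 0.1674, 0.0498]
tcp_rot: [0.283, 0.647, -0.283, 0.649]
contact_force: [2.1, -4.4, -1.0]
opening: 0.126
```

```bash
python3 -c "
from h import *
plan([.5191,.1672,.0488],92.8)"
```

```text
x axis [ 0.0026  0.     -1.    ] jaw 42.8 pos [0.5201 0.1674 0.0498] q6 -0.621
turn -50.0 shift after turn cm [ 0.09 -0.02 -0.1 ] shift before [ 0.09 -0.09 -0.05]
F [ 2.07 -4.36 -1.03] T [-0.856 -0.373 -0.043] open 0.126 t 18.65
```

Still 4.4 N on the plunger at 40°, so step 3's angle has been passed with it in. A small +x side force shows the nut sits slightly off the TCP, so I'll ease the TCP +x about 1.5 mm while finishing the turn.

Request:
{"api": "drive_tool", "payload": {"steps": [[0, 0.1, 0.1, -7, 0], [0, 0, 0, -7, 0], [0, 0, 0, -7, 0], [0, 0, 0, -7, 0], [0, 0, 0, -7, 0], [0, 0, 0.05, -7, 0], [0, 0, 0, -7, 0], [0, 0, 0, -1, 0], [0, 0, 0, 0, 0], [0, 0, 0, 0, 0]]}}

```text
time: 19.65
eef_pos: [0.5207, 0.1678, 0.0492]
tcp_rot: [-0.016, 0.707, 0.017, 0.707]
contact_force: [0.6, 0.5, -2.0]
opening: 0.129
```

```bash
python3 -c "
from h import *
plan([.5191,.1672,.0488],92.8)"
```

```text
x axis [-4.e-04  8.e-04 -1.e+00] jaw 92.66 pos [0.5207 0.1678 0.0492] q6 -1.492
turn -0.14 shift after turn cm [ 0.04 -0.05 -0.17] shift before [ 0.04 -0.05 -0.17]
F [ 0.6   0.55 -2.  ] T [ 0.028  0.052 -0.023] open 0.129 t 19.65
```

The push force has vanished at 90°, so the plunger has sprung out. Settle onto the flange, release and rise.

Request:
{"api": "drive_tool", "payload": {"steps": [[0.06, 0, 0, 0, 0], [0, 0, 0, 0, 0], [0, 0, 0, 0, 0.5], [0, 0, 0, 0, 0.5], [0, 0, 0, 0, 0.5], [0, 0, 0, 0, 0.5], [0, 0, 0, 0, 0.5]]}}

```text
time: 20.35
eef_pos: [0.521, 0.1673, 0.0488]
tcp_rot: [-0.017, 0.707, 0.017, 0.707]
contact_force: [0.3, -0.3, 0.1]
opening: 0.499
```

Request:
{"api": "drive_tool", "payload": {"steps": [[-1, 0, 0, 0, 0.5], [-3, 0, 0, 0, 0.5], [-4, 0, 0, 0, 0.5], [-4, 0, 0, 0, 0.5], [-2, 0, -4, 0, 0.5], [0, 0, -4.5, 0, 0.5], [0, 0, -4, 0, 0.5], [0, 0, 0, 0, 0.5], [0, 0, 0, 0, 0.5]]}}

```text
time: 21.25
eef_pos: [0.3961, 0.1613, 0.1896]
tcp_rot: [-0.017, 0.706, 0.018, 0.708]
contact_force: [0.4, -0.2, -0.0]
opening: 0.499
```

```bash
python3 -c "
from h import *
plan([.5191,.1672,.0488],92.8)
a=cam('scene');b=cam('top');P=[.519,.1672,.07]
p=proj(a,P);q=proj(b,P);print(p,q)
s=lambda c,p:cv2.resize(c['frame'][int(p[1])-30:int(p[1])+30,int(p[0])-40:int(p[0])+40],None,fx=5,fy=5,interpolation=2)
save('end.png',np.hstack([s(a,p),s(b,q)]))"
```

```text
x axis [ 2.6e-03  3.0e-04 -1.0e+00] jaw 92.84 pos [0.3961 0.1613 0.1896] q6 -1.472
turn 0.04 shift after turn cm [14.12 -0.02 12.28] shift before [14.12 -0.03 12.28]
F [ 0.35 -0.19 -0.03] T [-0.009  0.01   0.01 ] open 0.499 t 21.25
[382.13324886 190.09332695] [226.91104478 263.5663133 ]
```

View pics/end.png

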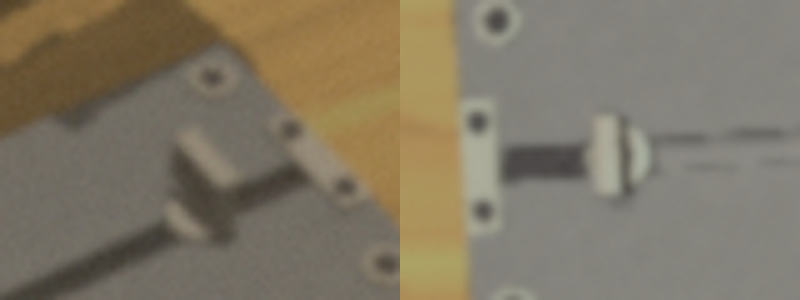

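The nut stands upright in the slot with its bar across it, flange down, centred at top px (227,264), which is where it should be. The gripper is clear.

```bash
python3 -c "
from h import *
print(sign_off())"
```

```text
the job is handed in; nothing more can be done
None
```

The T-nut is locked across the slot, upright with its flange down and released. I handed the job in at about 21 s on the robot's clock; no verdict is reported.

- **Feel for the plunger:** I took the nut from the stand's middle pocket, dropped it in at slot_start and slid it along. The head met the plunger at a TCP y of about 0.164 m. I pushed until the force reached about 4.1 N, which puts the plunger near 3 mm in; I had no direct reading of it.
- **Quarter turn:** At 40° the push was still 4.4 N. After 90° it had dropped to about zero, so the plunger has sprung back out.
- **Final picture:** The bar is across the slot, with its centre within about 1 mm of the slot's centre line in the top view. The gripper was clear, with no force on it.
- **Not checked:** I did not measure the other hold-downs and loose tools again at the end. No contact with them was seen or felt.
- **One disagreement:** The nut sat about 2 mm off the TCP along the bar. That gave a side force of about 2 N during the turn, which I eased by shifting the TCP about 1.5 mm.

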